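# Check the grinder's stop button and reset it

### The job

Do the morning check of the grinder's stop: with closed fingertips press the red mushroom button down until it latches and let go of it, then push one of its lobes sideways to twist it clockwise until it springs back out, and finally press the blue reset button in and let it come back. Only touch and push, gently: do not grip the mushroom, do not press the green start button, and leave the things lying around where they are.

Things in the scene. Friction and masses are not known exactly. Their poses are not given: they have to be found in the camera images.
- station: grey control box fixed to the table, 180 (x) x 260 (y) x 80 mm (z); origin at the centre of its underside, z up. The mushroom's axis stands at (0, +55 mm) in its frame, the two push buttons at (+42, -80) and (-42, -80) mm; which of them is blue varies. The station's yaw varies.
- mushroom: red mushroom stop head, a round cap 56 mm across with three stubby lobes (a three-pointed star). Origin on its upright axis, level with the box's top (80 mm above the table) when out; sinks when pressed. Lobes at +60, 180 and -60 degrees from its x axis (the station's x when not twisted), 20 mm wide, reaching 58 mm from the axis, 18 to 44 mm above the origin
- stop_top (a point): centre of the mushroom's flat top (32 mm across, white arrow): press here, straight down, a steady push of 3 to 7 N (more for a moment at a quick first touch); 55 mm above the mushroom's origin, 135 mm above the table when out. The mushroom bears at most 35 N of total contact force from the fingers, so it is not to be gripped or rammed
- lobe0 (a point): top face of the lobe at +60 degrees, 48 mm from the axis, 44 mm above the mushroom's origin. About 3 N sideways on a lobe's flank here twists the head; the open gaps between lobes take closed fingertips
- lobe1 (a point): the same on the lobe at 180 degrees (towards the robot)
- lobe2 (a point): the same on the lobe at -60 degrees
- stop_push (a joint): how far the mushroom is pressed in, m: 0 out, 0.0105 at its stop. Pressed to 0.008 or deeper it latches, and rests at about 0.0075 when let go; it springs back out if not pressed that far.
- stop_twist (a joint): twist of the mushroom, rad, growing clockwise seen from above: 0 at rest, stop at 0.87. With the head latched, a twist past about 0.45 frees the latch and the head springs out; a spring turns it back to 0 when let go. It does not turn anticlockwise from rest.
- reset (a joint): blue reset button, m: 0 out, 0.006 fully in; spring return, about 5 N; counts as pressed beyond 0.004
- reset_top (a point): centre of the blue button's top, 28 mm across, in a black collar 44 mm across and 12 mm high; 102 mm above the table when out; presses straight down
- start (a joint): green start button, m: 0 out, 0.006 fully in; must be left alone
- start_top (a point): centre of the green button's top, same size as the blue one; 84 mm from it
- screwdriver: bystander: screwdriver lying on the table between the station and the robot; origin at its underside
- stone: bystander: grey honing stone, 50 x 140 x 25 mm, behind the station; origin at its underside
- disc: bystander: pink abrasive ring, 110 mm across, 18 mm thick, lying flat behind the station; origin at its underside
- hub: bystander: dark steel hub, 60 mm across, 45 mm tall, standing beside the station on the buttons' side; origin at its underside
- oil: bystander: green oil can, 48 mm across, 110 mm tall, standing beside the station on the mushroom's side; origin at its underside

How it is judged:
On the way, in this order (a step that is already met when the one before it is completed fails the run):
1. the mushroom is latched in: it stays down with no finger on it (value of joint stop_push above 0.006 m and contact force between the fingers and mushroom below 0.3 N), for 0.2 s.
2. the mushroom, twisted clockwise, has sprung back out (value of joint stop_push below 0.002 m), for 0.1 s.
3. the blue reset button is pressed in (value of joint reset above 0.004 m), for 0.05 s.
4. the blue reset button has come back out (value of joint reset below 0.001 m), for 0.1 s.
At the end, for the whole second after the job is handed in: the mushroom is out (within 1.5 mm) and turned back (within 0.08 rad), the blue and green buttons are out (within 1 mm), all at rest (value of joint stop_push below 0.0015 m and value of joint stop_twist below 0.08 rad and value of joint each of reset, start below 0.001 m and linear speed of mushroom below 0.01 m/s); the robot touches nothing.
It fails at once if the green start button is pressed (more than 2 mm) (value of joint start above 0.002 m).
It fails at once if the blue reset button is pressed while the mushroom is still in (value of joint reset above 0.003 m and value of joint stop_push above 0.004 m).
It fails at once if the mushroom is gripped or rammed (more than 35 N from the fingers) (contact force between the fingers and mushroom above 35 N).
It fails at once if a bystander is lifted, carried or pushed more than 20 mm (distance of any of screwdriver, stone, disc, hub, oil from where it was at the start of the episode above 0.02 m).
It also fails if it takes over 51 s, if anything falls off the work surface, if the arm or the gripper's body presses on something with over 40 N, if the wrist force passes 120 N, or if a joint passes its speed limit or range.

### The arm

A 6-joint arm with a two-finger parallel gripper is mounted at the origin on the work surface. World frame = base frame: x ahead of the robot, y to its left, z up, the work surface at z = 0. Lengths are in m, angles in rad, forces in N, time in s.
With the tool pointing down it reaches from about 0.3 to 0.75 m from the base axis. Payload 8.5 kg.
Tool frame: the origin (TCP) lies at the centre of the arm's flange, where the gripper is bolted on; the fingertips stand 173 mm ahead of it and the grasp point (between the pads) lies 155 mm ahead of it; z points along the fingers, x is the direction in which the jaws open and shut, and the axes are right-handed (so a half turn about z gives the same grasp; the last joint's range is limited). The gripper opens to 85 mm and grips with 20 to 120 N. Pads are 22 mm wide; open, the fingers measure 114 mm over their backs; the gripper's body (76 mm by 85 mm) begins 54 mm behind the grasp point. The pads swing forward as they close: fully open they stand 13 mm farther back than shut.
Start: joints at [-1.443, 0.381, 1.297, -0, 1.464, -0.215], TCP at [0.185, -0.518, 0.405] pointing down, gripper open.
Joint ranges: [-3.11, 3.11], [-0.89, 2.33], [0.22, 2.48], [-1.42, 4.56], [0.17, 2.85], [-2.88, 2.88]. Speed limits (rad/s): [2.39, 2.39, 3.14, 3.14, 3.14, 3.14].

### API

Orientations are given as a unit quaternion [w, x, y, z].
In Python, from cell import r gives the robot as it stands. The module is installed in compiled form; this text tells all that it offers.
- The arm moves only by the tool servo_tool, never from a script. Its arguments are lists of equal length, an entry for each row: "dp": the shift along the tool's x, y, z in m, a list of three; "yaw": the turn about the tool's z in rad. A call has 1 to 10 rows; each row is the pose to reach, as a shift and turn from the pose measured when the call began, along the tool's axes at that moment; what a row does not reach only later rows make up. A row lasts 1/8 s, in which the tool goes at most 62.5 mm and 10.7 degrees, less where a joint would pass 70% of its speed; a pose out of reach is approached as far as the arm can. A call with a gripper value outside its range is refused whole. "hand" is the gripper command: -1 is shut, 1 is fully open, values between are in proportion, set as the call begins (left out, the last holds). The fingers move at their own pace and stop on an object; "squeeze" is the grip in N (left out, the last holds). Time passes only in rows, so rows that repeat a pose let the fingers close. It gives the time, the measured TCP pose, the force and the opening at its end, in the units of the state.
- r.state(): the state, without advancing time (a new reading comes with each control period).
- r.read_camera(name): name is "scene" or "top" or "wrist"; returns (picture, depth): 480x640x3 uint8, blue, green, red; 480x640 float32, m along the optical axis (not along the pixel's ray), 0 where there is no reading.
- r.camera_params(name): a dict with "intrinsics" (3x3 intrinsics, pixels), "extrinsics" (4x4, takes a point from camera to world coordinates). Camera axes: x right, y up, looking along -z (the intrinsics and any distortion apply to the point x, -y, -z); pixel columns grow to the right and rows downward; lengths in m; the calibration is good to about 2 mm. The wrist camera is an equidistant fisheye: a pixel r from the principal point sees the ray r / f radians off the axis. A picture is of the moment at which its call begins: read the wrist's pose just before it. camera_params takes no time and is no camera call; for the wrist camera it gives the pose at the moment of the call.
- r.sign_off(): hands the job in, once; it reports no verdict.
Trained networks look in the newest picture that a camera, given by its name, has taken for a name from the list of things; names that differ only in an ending like _2 or _b are one class to them, and where a whole thing is asked for, a point or a joint stands for the part that bears it (a point fixed in the world has none). Each returns a list of dicts, best first, with "conf" (0 to 1); they miss things now and then, are a little off and sometimes report something else, mostly with a low value. They report only what shows in the picture. A call takes as long as a camera call.
- r.search_frame(label, camera): "xyz" ([x, y, z] in m, in the coordinates of the camera as it stood for that picture, good to about 4 mm: the middle of the surface that is visible of it).
The state is a dict: "t": time; "joint_pos": joint angles; "joint_vel": joint speeds; "effort": joint torques, N m; "eef_pos": TCP position; "tcp_rot": TCP orientation; "force": force on the tool from outside, world axes, zero at the start; "wrist_torque": the same for the moment, N m; "opening": finger opening in m.
Only numpy, scipy, OpenCV 4.12 (cv2) and the standard library are available. Lean on these libraries where they do the work, as an engineer would, in place of code of your own. Each camera call takes 0.05 s, during which the arm holds its last target.

## Working session

There is one attempt and no reset: what is moved stays moved. The work goes in short steps, Python scripts to look and compute and a tool call to move; the robot and the scene stay as the last step left them, time stands still between calls to the robot, and variables do not carry over. Pictures are saved under pics/ and viewed, and the job is handed in when it is done.

Besides the shell and the picture viewer there is one more tool, called after "Emit:" as name(argument=value, ...), one argument or row to a line, values as JSON. servo_tool: Moves the arm, as the interface text tells. Its arguments: {"type":"object","properties":{"dp":{"type":"array","items":{"type":"array","items":{"type":"number"}}},"yaw":{"type":"array","items":{"type":"number"}},"hand":{"type":"number"},"squeeze":{"type":"number"}},"required":["dp","yaw"]}

```bash
mkdir -p pics
python3 - <<'E'
from cell import r
import cv2,numpy as np
s=r.state();print({k:np.round(v,4).tolist() for k,v in s.items()})
for c in("scene","top"):
    p,d=r.read_camera(c);cv2.imwrite(f"pics/{c}0.png",p);np.save(f"pics/{c}d.npy",d)
    q=r.camera_params(c);print(c,np.round(q["intrinsics"],1).tolist(),np.round(q["extrinsics"],4).tolist())
    E=np.array(q["extrinsics"])
    for l in("stop_top","lobe0","lobe1","lobe2","reset_top","start_top"):
        o=r.search_frame(l,c)
        print(l,[(round(x["conf"],2),np.round((E@np.r_[x["xyz"],1])[:3],4).tolist()) for x in o[:3]])
E
```

```text
{'t': 0.0, 'joint_pos': [-1.4433, 0.3812, 1.2983, 0.0, 1.4636, -0.2153], 'joint_vel': [-0.0006, -0.0005, 0.001, -0.0002, -0.0013, -0.0011], 'effort': [-0.0, -44.8466, -23.1282, -0.0002, 0.0047, -0.0], 'eef_pos': [0.1849, -0.518, 0.4041], 'tcp_rot': [-0.0006, 0.8173, -0.5761, -0.0005], 'force': [-0.3212, -0.2166, -0.2906], 'wrist_torque': [-0.0129, 0.007, 0.0117], 'opening': 0.0853}
scene [[453.4, 0.0, 319.5], [0.0, 453.4, 240.5], [0.0, 0.0, 1.0]] [[0.6918, -0.3857, 0.6104, 1.0843], [0.7221, 0.3702, -0.5844, -0.4503], [-0.0005, 0.8451, 0.5346, 0.58], [0.0, 0.0, 0.0, 1.0]]
stop_top [(0.56, [0.5742, -0.0612, 0.125])]
lobe0 [(0.84, [0.5742, -0.0629, 0.1278])]
lobe1 [(0.84, [0.5742, -0.0629, 0.1278])]
lobe2 [(0.84, [0.5742, -0.0629, 0.1278])]
reset_top [(0.69, [0.6228, -0.1838, 0.1044])]
start_top [(0.56, [0.5422, -0.2007, 0.1029])]
top [[469.6, 0.0, 310.1], [0.0, 469.6, 245.2], [0.0, 0.0, 1.0]] [[-0.0103, 0.9821, -0.188, 0.4382], [-0.9996, -0.0054, 0.0262, 0.0657], [0.0247, 0.1882, 0.9818, 0.8954], [0.0, 0.0, 0.0, 1.0]]
stop_top [(0.73, [0.5576, -0.0567, 0.1261])]
lobe0 [(0.73, [0.5586, -0.0599, 0.128])]
lobe1 [(0.73, [0.5586, -0.0599, 0.128])]
lobe2 [(0.73, [0.5586, -0.0599, 0.128])]
reset_top [(0.7, [0.6172, -0.1856, 0.1024]), (0.64, [0.5549, -0.0577, 0.1243]), (0.35, [0.5578, -0.0604, 0.1311])]
start_top [(0.47, [0.5386, -0.1964, 0.0983]), (0.22, [0.5562, -0.0543, 0.1273])]
```

View pics/top0.png

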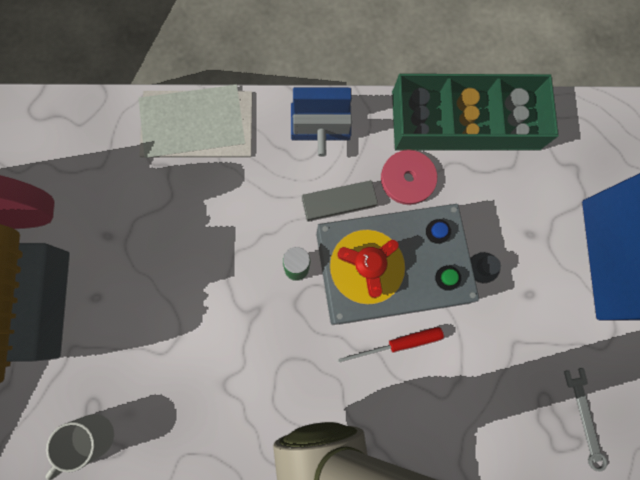

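View pics/scene0.png

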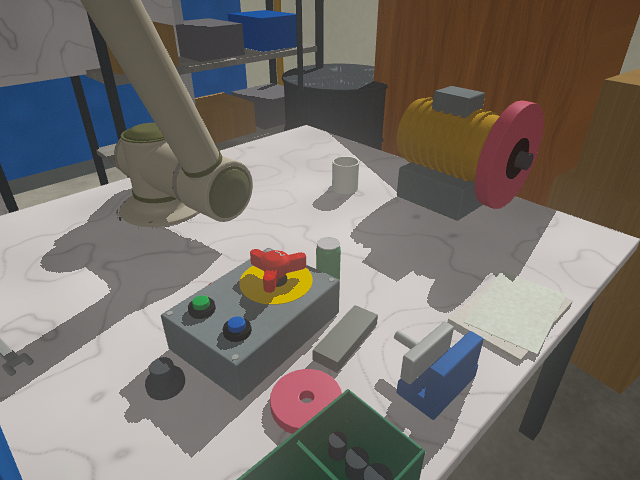

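```bash
cat > h.py <<'E'
import cv2,numpy as np
from cell import r
def cloud(c,d):
    q=r.camera_params(c);K=np.array(q["intrinsics"]);E=np.array(q["extrinsics"])
    v,u=np.mgrid[:480,:640]
    P=np.stack([(u-K[0,2])/K[0,0]*d,-(v-K[1,2])/K[1,1]*d,-d],-1)
    return P@E[:3,:3].T+E[:3,3]
E
python3 - <<'E'
from h import *
for c in("top","scene"):
    p=cv2.imread(f"pics/{c}0.png");d=np.load(f"pics/{c}d.npy");W=cloud(c,d)
    h=cv2.cvtColor(p,cv2.COLOR_BGR2HSV)
    H,S,V=[h[...,i].astype(int) for i in range(3)]
    box=(W[...,0]>.4)&(W[...,0]<.75)&(W[...,1]>-.3)&(W[...,1]<.05)&(d>0)
    for n,m in dict(red=((H<8)|(H>172))&(S>120),blue=(H>95)&(H<130)&(S>120),green=(H>45)&(H<85)&(S>100)).items():
        m=m&box&(W[...,2]>.09); P=W[m]
        if len(P)<5: print(c,n,len(P));continue
        print(c,n,len(P),np.median(P,0).round(4),((P.max(0)+P.min(0))/2).round(4),P.max(0).round(3),P.min(0).round(3))
    m=box&(abs(W[...,2]-.08)<.006)
    P=W[m][:,:2].astype(np.float32);print(c,"boxtop",len(P),cv2.minAreaRect(P),np.median(W[m][:,2]))
    m=box&(W[...,2]>.131)&(W[...,2]<.15);print("flat top",m.sum(),W[m].mean(0))
    m=((H<8)|(H>172))&(S>120)&box&(abs(W[...,2]-.124)<.004)
    P=W[m]
    cc=np.array([.56,-.06]);
    for th in range(0,360,10):
        D=P[:,:2]-cc;a=np.degrees(np.arctan2(D[:,1],D[:,0]))%360
        k=abs((a-th+180)%360-180)<5
        print(th,(np.hypot(*D[k].T).max()*1000).round() if k.any() else None,end='; ')
    print()
E
```

```text
top red 1394 [ 0.5587 -0.056   0.1284] [ 0.5472 -0.0523  0.1215] [ 0.594 -0.002  0.139] [ 0.5   -0.103  0.104]
top blue 226 [ 0.6161 -0.1814  0.1013] [ 0.6181 -0.1843  0.098 ] [ 0.633 -0.169  0.106] [ 0.603 -0.2    0.09 ]
top green 244 [ 0.5335 -0.1936  0.1014] [ 0.5343 -0.1952  0.0981] [ 0.549 -0.182  0.106] [ 0.52  -0.209  0.091]
top boxtop 12089 ((0.561922013759613, -0.09623871743679047), (0.1803571730852127, 0.2883816063404083), 8.410365104675293) 0.0802928464629622
flat top 573 [ 0.55544486 -0.05569703  0.13413516]
0 None; 10 None; 20 24.0; 30 24.0; 40 26.0; 50 26.0; 60 48.0; 70 59.0; 80 59.0; 90 52.0; 100 31.0; 110 32.0; 120 32.0; 130 31.0; 140 32.0; 150 32.0; 160 36.0; 170 56.0; 180 60.0; 190 59.0; 200 34.0; 210 None; 220 25.0; 230 None; 240 None; 250 None; 260 21.0; 270 None; 280 None; 290 36.0; 300 51.0; 310 52.0; 320 47.0; 330 25.0; 340 None; 350 None; 
scene red 1261 [ 0.5752 -0.0636  0.1242] [ 0.5505 -0.0526  0.1187] [ 0.599 -0.002  0.138] [ 0.502 -0.103  0.1  ]
scene blue 238 [ 0.6228 -0.1844  0.1018] [ 0.6191 -0.1802  0.0988] [ 0.633 -0.164  0.105] [ 0.605 -0.196  0.093]
scene green 206 [ 0.5407 -0.1967  0.1019] [ 0.5365 -0.1932  0.0985] [ 0.55  -0.178  0.105] [ 0.523 -0.208  0.092]
scene boxtop 8502 ((0.5636711716651917, -0.09558770060539246), (0.18222354352474213, 0.28940603137016296), 8.284331321716309) 0.0807521555272874
flat top 311 [ 0.56068267 -0.05834417  0.1344244 ]
0 24.0; 10 23.0; 20 26.0; 30 27.0; 40 26.0; 50 27.0; 60 56.0; 70 60.0; 80 59.0; 90 43.0; 100 None; 110 None; 120 None; 130 None; 140 None; 150 None; 160 None; 170 58.0; 180 58.0; 190 57.0; 200 49.0; 210 None; 220 25.0; 230 None; 240 23.0; 250 23.0; 260 23.0; 270 22.0; 280 21.0; 290 31.0; 300 52.0; 310 53.0; 320 53.0; 330 37.0; 340 23.0; 350 24.0;
```

The top view shows the mushroom at about (370,263), blue button at (440,231), green at (450,277). The station yaw is about +8.5°, and the mushroom axis is at about (0.557, -0.0555). Both views give blue at (0.618, -0.183). I'll close the fingers and move above the mushroom.

Emit:
servo_tool(
  dp=[
    [-0.02, -0.032, 0],
    [-0.05, -0.08, 0],
    [-0.08, -0.13, 0],
    [-0.112, -0.182, 0],
    [-0.144, -0.234, 0],
    [-0.176, -0.286, 0],
    [-0.208, -0.338, 0],
    [-0.24, -0.39, 0],
    [-0.272, -0.442, 0],
    [-0.295, -0.48, 0],
  ],
  yaw=[0.02, 0.04, 0.06, 0.08, 0.1, 0.12, 0.14, 0.16, 0.18, 0.195],
  hand=-1,
)

```text
t: 1.95
eef_pos: [0.5389, -0.0766, 0.4048]
tcp_rot: [-0.0, 0.758, -0.653, 0.0]
force: [-0.5, -0.4, 0.0]
opening: -0.0001
```

```bash
cat >> h.py <<'E'
from scipy.spatial.transform import Rotation as R
def to(x,y,z=None):
    s=r.state();q=s["tcp_rot"];M=R.from_quat([q[1],q[2],q[3],q[0]]).as_matrix()
    p=np.array(s["eef_pos"]);g=np.array([x,y,p[2] if z is None else z])
    print("t",s["t"],"p",p.round(4),"xang",np.degrees(np.arctan2(M[1,0],M[0,0])).round(2),"zax",M[:,2].round(4),"F",np.round(s["force"],2),"open",s["opening"])
    print("dp",(M.T@(g-p)).round(4))
E
python3 -c "
from h import *
to(.557,-.0555,.325)"
```

```text
t 1.95 p [ 0.5389 -0.0766  0.4048] xang -81.48 zax [ 3.e-04  0.e+00 -1.e+00] F [-0.5  -0.43  0.02] open -8.350680008415303e-05
dp [-0.0182 -0.021   0.0798]
```

Emit:
servo_tool(
  dp=[
    [-0.009, -0.01, 0.02],
    [-0.018, -0.021, 0.05],
    [-0.018, -0.021, 0.075],
    [-0.018, -0.021, 0.08],
    [-0.018, -0.021, 0.08],
  ],
  yaw=[0, 0, 0, 0, 0],
)

```text
t: 2.58
eef_pos: [0.5571, -0.0559, 0.3254]
tcp_rot: [-0.0, 0.758, -0.653, 0.0]
force: [0.0, -0.3, -0.1]
opening: 0.0
```

```bash
python3 -c "
from h import *
to(.557,-.0555,.315)
for c in ('wrist','scene'):
    q=r.camera_params(c);p,d=r.read_camera(c);cv2.imwrite(f'pics/{c}1.png',p)
    if c=='wrist':print(q)
"
```

```text
t 2.575 p [ 0.5571 -0.0559  0.3254] xang -81.49 zax [ 9.e-04 -3.e-04 -1.e+00] F [ 0.04 -0.26 -0.12] open 4.30848426807219e-05
dp [-0.0004  0.0001  0.0104]
{'intrinsics': array([[371.64829954,   0.        , 321.23501022],
       [  0.        , 371.64829954, 242.07877807],
       [  0.        ,   0.        ,   1.        ]]), 'extrinsics': array([[ 1.47709693e-01,  9.50161051e-01,  2.74546579e-01,
         6.25210221e-01],
       [-9.89030459e-01,  1.41687585e-01,  4.17537902e-02,
        -4.43985799e-02],
       [ 7.72983366e-04, -2.77702369e-01,  9.60666850e-01,
         2.94208419e-01],
       [ 0.00000000e+00,  0.00000000e+00,  0.00000000e+00,
         1.00000000e+00]])}
```

View pics/wrist1.png

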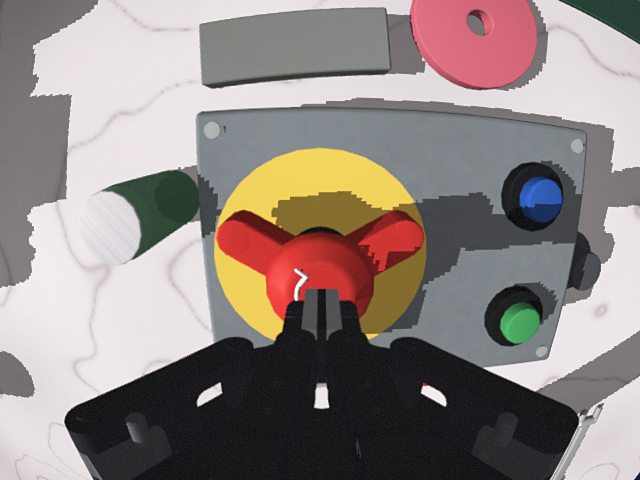

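View pics/scene1.png

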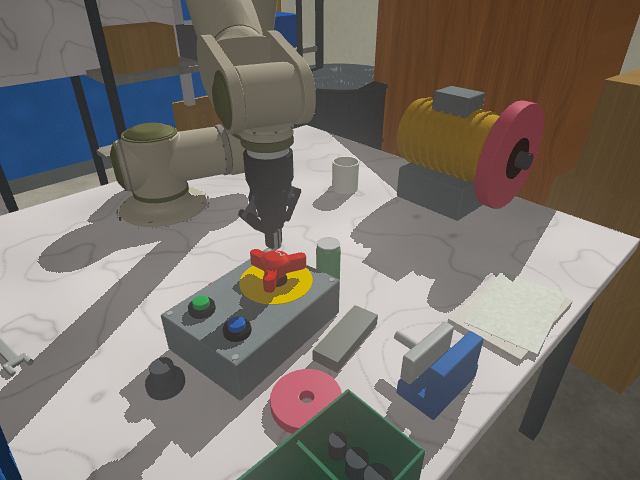

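The wrist view shows the closed tips at about (322,300), centred over the mushroom cap at (320,285). The station edges are parallel to the image, so the yaw is right. I'll descend slowly.

Emit:
servo_tool(
  dp=[
    [0, 0, 0.005],
    [0, 0, 0.009],
    [0, 0, 0.012],
    [0, 0, 0.014],
    [0, 0, 0.016],
    [0, 0, 0.016],
  ],
  yaw=[0, 0, 0, 0, 0, 0],
)

```text
t: 3.42
eef_pos: [0.5572, -0.0559, 0.3098]
tcp_rot: [-0.0, 0.758, -0.653, 0.001]
force: [-0.2, -0.2, -0.1]
opening: -0.0001
```

Emit:
servo_tool(
  dp=[
    [0, 0, 0.001],
    [0, 0, 0.002],
    [0, 0, 0.003],
    [0, 0, 0.004],
    [0, 0, 0.005],
    [0, 0, 0.005],
  ],
  yaw=[0, 0, 0, 0, 0, 0],
)

```text
t: 4.18
eef_pos: [0.5573, -0.0558, 0.3063]
tcp_rot: [-0.001, 0.758, -0.653, 0.002]
force: [-2.6, 0.4, 11.6]
opening: -0.0001
```

Emit:
servo_tool(
  dp=[
    [0, 0, 0],
    [0, 0, 0],
  ],
  yaw=[0, 0],
)

```text
t: 4.42
eef_pos: [0.5572, -0.0558, 0.3067]
tcp_rot: [-0.001, 0.758, -0.653, 0.002]
force: [-3.0, 0.2, 6.7]
opening: -0.0002
```

```bash
python3 -c "
from h import *
to(.557,-.0555,.297)
p,d=r.read_camera('scene');cv2.imwrite('pics/scene2.png',cv2.resize(p[180:330,180:380],None,fx=3,fy=3))
p,d=r.read_camera('wrist');cv2.imwrite('pics/wrist2.png',p)
"
```

```text
t 4.425 p [ 0.5572 -0.0558  0.3067] xang -81.49 zax [ 0.0048 -0.0015 -1.    ] F [-2.97  0.19  6.7 ] open -0.00017541468906693614
dp [-0.0004  0.0002  0.0097]
```

View pics/scene2.png

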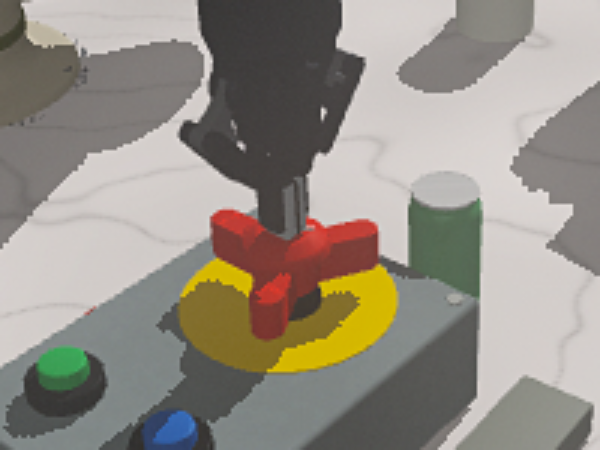

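View pics/wrist2.png

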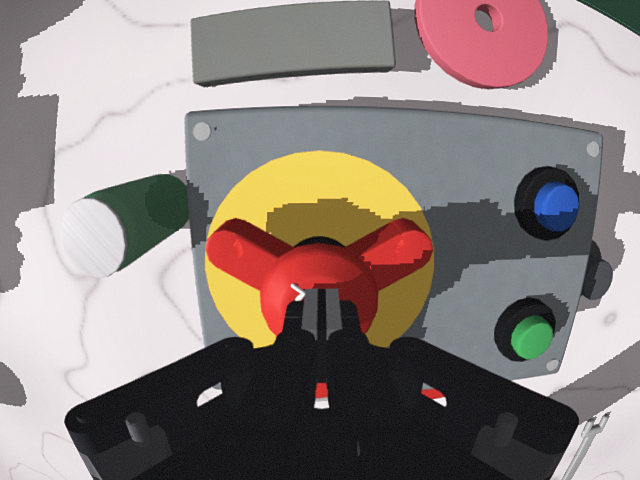

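The tips are on the white arrow on the cap, with the button barely in and steady at 6.7 N. I'll go on in small steps.

Emit:
servo_tool(
  dp=[
    [0, 0, 0.001],
    [0, 0, 0.0015],
    [0, 0, 0.002],
    [0, 0, 0.002],
  ],
  yaw=[0, 0, 0, 0],
)

```text
t: 5.03
eef_pos: [0.5572, -0.0558, 0.3058]
tcp_rot: [-0.001, 0.758, -0.653, 0.003]
force: [-3.7, 0.5, 11.4]
opening: -0.0001
```

Emit:
servo_tool(
  dp=[
    [0, 0, 0.002],
    [0, 0, 0.002],
    [0, 0, 0.002],
    [0, 0, 0.002],
    [0, 0, 0.002],
    [0, 0, 0.002],
  ],
  yaw=[0, 0, 0, 0, 0, 0],
)

```text
t: 5.78
eef_pos: [0.5571, -0.0557, 0.3038]
tcp_rot: [-0.001, 0.758, -0.653, 0.003]
force: [-3.8, 0.4, 5.2]
opening: -0.0001
```

Emit:
servo_tool(
  dp=[
    [0, 0, 0.001],
    [0, 0, 0.002],
    [0, 0, 0.003],
    [0, 0, 0.004],
    [0, 0, 0.005],
    [0, 0, 0.005],
    [0, 0, 0.005],
    [0, 0, 0.005],
  ],
  yaw=[0, 0, 0, 0, 0, 0, 0, 0],
)

```text
t: 6.78
eef_pos: [0.5571, -0.0557, 0.2989]
tcp_rot: [-0.001, 0.758, -0.653, 0.003]
force: [-3.3, 1.4, 5.1]
opening: 0.0003
```

Emit:
servo_tool(
  dp=[
    [0, 0, 0.0005],
    [0, 0, 0.001],
    [0, 0, 0.001],
    [0, 0, 0.001],
  ],
  yaw=[0, 0, 0, 0],
)

```text
t: 7.28
eef_pos: [0.5571, -0.0557, 0.298]
tcp_rot: [-0.001, 0.758, -0.653, 0.003]
force: [-3.9, 0.3, 6.0]
opening: -0.0
```

Emit:
servo_tool(
  dp=[
    [0, 0, 0.0005],
    [0, 0, 0.001],
    [0, 0, 0.001],
    [0, 0, 0.001],
  ],
  yaw=[0, 0, 0, 0],
)

```text
t: 7.78
eef_pos: [0.5571, -0.0557, 0.2979]
tcp_rot: [-0.001, 0.758, -0.653, 0.003]
force: [-4.7, 1.2, 10.9]
opening: -0.0005
```

The stop is reached: the force rises with no further travel. I'll lift straight off gently.

Emit:
servo_tool(
  dp=[
    [0, 0, -0.002],
    [0, 0, -0.005],
    [0, 0, -0.009],
    [0, 0, -0.014],
    [0, 0, -0.022],
    [0, 0, -0.03],
    [0, 0, -0.03],
  ],
  yaw=[0, 0, 0, 0, 0, 0, 0],
)

```text
t: 8.65
eef_pos: [0.557, -0.0557, 0.3287]
tcp_rot: [-0.002, 0.758, -0.653, 0.004]
force: [0.4, 0.1, 0.1]
opening: -0.0002
```

Run:
```python
from h import *
# goal: station frame, yaw 8.5
M=np.array([.557,-.0557]);a=np.radians(8.5)
for ang in (245,):
    g=M+.052*np.array([np.cos(np.radians(ang)),np.sin(np.radians(ang))]);print(g);to(*g,None)
p,d=r.read_camera('scene');cv2.imwrite('pics/scene3.png',cv2.resize(p[180:330,180:380],None,fx=3,fy=3))
W=cloud('scene',d);h=cv2.cvtColor(p,cv2.COLOR_BGR2HSV);m=((h[...,0]<8)|(h[...,0]>172))&(h[...,1]>120)&(abs(W[...,0]-.557)<.06)&(abs(W[...,1]+.055)<.06)
d0=np.load('pics/scened.npy');W0=cloud('scene',d0)
z=W[m][:,2];z0=W0[m][:,2];print(np.percentile(z,[50,95]),np.percentile(z0,[50,95]))
p,d=r.read_camera('wrist');cv2.imwrite('pics/wrist3.png',p)
```

```text
[ 0.53502385 -0.102828  ]
t 8.65 p [ 0.557  -0.0557  0.3287] xang -81.47 zax [ 0.0082 -0.0028 -1.    ] F [0.42 0.11 0.06] open -0.00023756083497252544
dp [ 0.0434  0.0287 -0.    ]
[0.11675789 0.12810284] [0.12027317 0.13543155]
```

View pics/scene3.png

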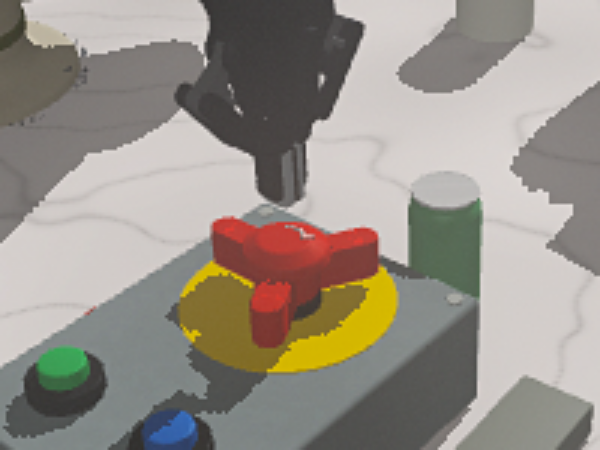

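View pics/wrist3.png

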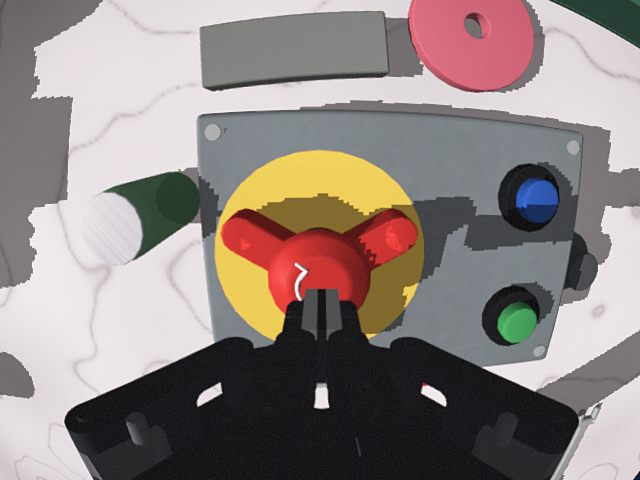

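The mushroom is latched: the 95th-percentile cap height dropped about 7.3 mm, and no force reads with the tips clear. Next I move the tips into the gap beside lobe1 on its -y side, then down.

Emit:
servo_tool(
  dp=[
    [0.01, 0.012, 0],
    [0.025, 0.029, 0],
    [0.038, 0.044, 0],
    [0.04, 0.046, 0],
    [0.04, 0.046, 0.008],
    [0.04, 0.046, 0.02],
    [0.04, 0.046, 0.033],
    [0.04, 0.046, 0.045],
    [0.04, 0.046, 0.052],
    [0.04, 0.046, 0.052],
  ],
  yaw=[0, 0, 0, 0, 0, 0, 0, 0, 0, 0],
)

```text
t: 10.0
eef_pos: [0.5176, -0.1021, 0.2752]
tcp_rot: [-0.001, 0.758, -0.653, 0.003]
force: [0.8, -0.1, -0.5]
opening: 0.0002
```

Run:
```python
from h import *
to(.557,-.0557)
p,d=r.read_camera('scene');cv2.imwrite('pics/scene4.png',cv2.resize(p[180:330,180:380],None,fx=3,fy=3))
p,d=r.read_camera('wrist');cv2.imwrite('pics/wrist4.png',p)
```

```text
t 10.0 p [ 0.5176 -0.1021  0.2752] xang -81.47 zax [ 0.0058 -0.0019 -1.    ] F [ 0.84 -0.08 -0.48] open 0.00016722731712269975
dp [-0.0401 -0.0458  0.0001]
```

View pics/scene4.png

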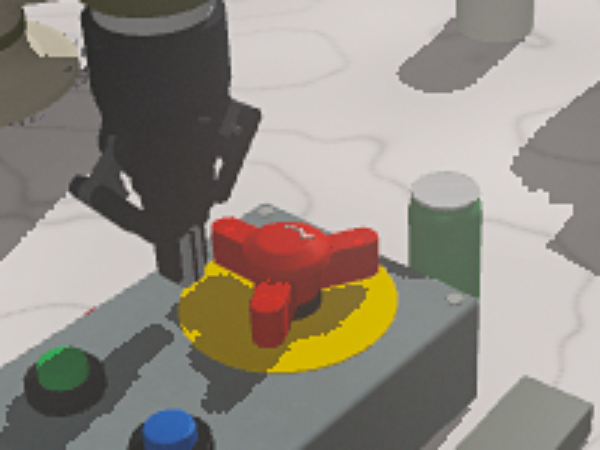

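View pics/wrist4.png

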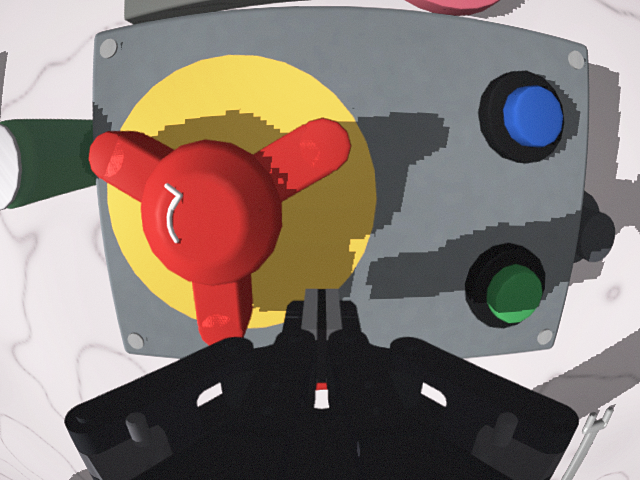

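The tips are in the gap, to the right of lobe1 in the wrist view: tips at (322,300), lobe1 at (220,300). I'll push along tool -x.

Emit:
servo_tool(
  dp=[
    [-0.003, 0, 0],
    [-0.006, 0, 0],
    [-0.009, 0, 0],
    [-0.012, 0, 0],
    [-0.015, 0, 0],
    [-0.017, 0, 0],
    [-0.019, 0, 0],
    [-0.021, 0, 0],
    [-0.023, 0, 0],
    [-0.025, 0, 0],
  ],
  yaw=[0, 0, 0, 0, 0, 0, 0, 0, 0, 0],
)

```text
t: 11.35
eef_pos: [0.5139, -0.0774, 0.2758]
tcp_rot: [-0.001, 0.758, -0.653, 0.003]
force: [-3.7, -2.8, 0.9]
opening: -0.0
```

Emit:
servo_tool(
  dp=[
    [-0.002, 0, 0],
    [-0.004, 0, 0],
    [-0.006, 0, 0],
    [-0.008, 0, 0],
    [-0.01, 0, 0],
    [-0.012, 0, 0],
    [-0.012, 0, 0],
  ],
  yaw=[0, 0, 0, 0, 0, 0, 0],
)

```text
t: 12.22
eef_pos: [0.5123, -0.0654, 0.2758]
tcp_rot: [-0.001, 0.758, -0.653, 0.004]
force: [-0.2, -3.1, -0.1]
opening: 0.0001
```

Run:
```python
from h import *
to(.557,-.0557)
p,d=r.read_camera('scene');cv2.imwrite('pics/scene5.png',cv2.resize(p[180:330,180:380],None,fx=3,fy=3))
p,d=r.read_camera('wrist');cv2.imwrite('pics/wrist5.png',p)
```

```text
t 12.225 p [ 0.5123 -0.0654  0.2758] xang -81.47 zax [ 0.0074 -0.0026 -1.    ] F [-0.24 -3.05 -0.09] open 9.716087768352725e-05
dp [-0.003  -0.0456  0.0003]
```

View pics/scene5.png

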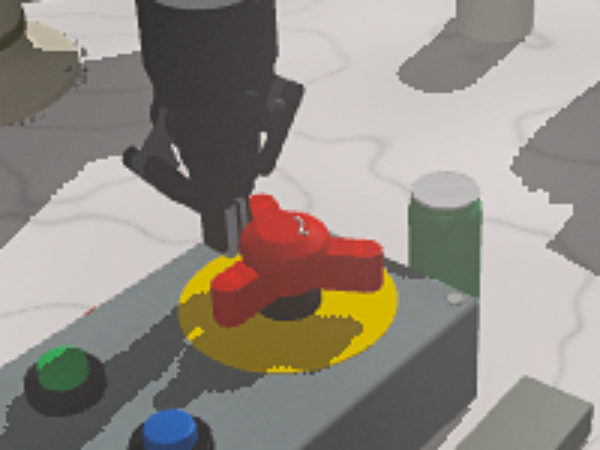

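View pics/wrist5.png

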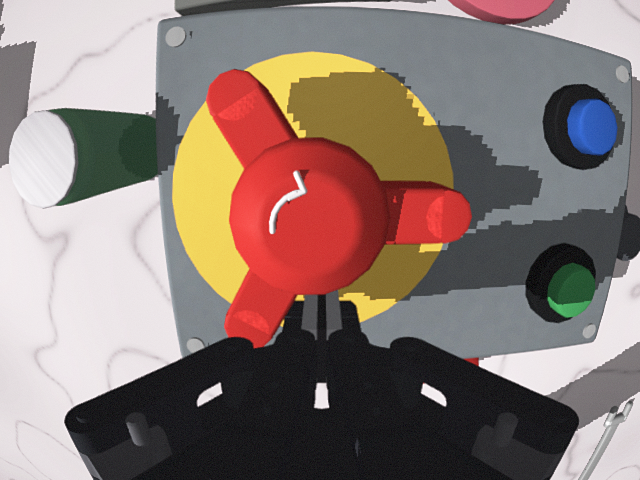

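Run:
```python
from h import *
for c in ('scene','top'):
    p,d=r.read_camera(c);W=cloud(c,d)
    m=(np.hypot(W[...,0]-.557,W[...,1]+.0557)<.014)&(W[...,2]<.16)&(cv2.cvtColor(p,cv2.COLOR_BGR2HSV)[...,1]>120)
    print(c,m.sum(),np.percentile(W[m][:,2],[25,50,75,95]) if m.any() else '')
```

```text
scene 105 [0.1350705  0.1356823  0.13614467 0.13676383]
top 0
```

The cap top is at 0.1355 m, so the head has sprung out. The twist is visibly over 0.45 rad. I'll back the finger off the way it came, then lift.

Emit:
servo_tool(
  dp=[
    [0.004, 0, 0],
    [0.009, 0, 0],
    [0.014, 0, 0],
    [0.019, 0, 0],
    [0.024, 0, 0],
    [0.029, 0, 0],
    [0.034, 0.001, 0],
    [0.038, 0.002, 0],
    [0.04, 0.002, 0],
    [0.04, 0.002, 0],
  ],
  yaw=[0, 0, 0, 0, 0, 0, 0, 0, 0, 0],
)

```text
t: 13.68
eef_pos: [0.5161, -0.1055, 0.2759]
tcp_rot: [-0.001, 0.758, -0.653, 0.003]
force: [-0.2, -0.2, 0.1]
opening: 0.0002
```

Emit:
servo_tool(
  dp=[
    [0, 0, -0.015],
    [0, 0, -0.03],
    [0, 0, -0.045],
    [0, 0, -0.06],
    [0, 0, -0.065],
    [0, 0, -0.065],
  ],
  yaw=[0, 0, 0, 0, 0, 0],
)

```text
t: 14.42
eef_pos: [0.5156, -0.1053, 0.3408]
tcp_rot: [-0.001, 0.758, -0.653, 0.004]
force: [-0.3, -0.1, 0.3]
opening: 0.0003
```

Run:
```python
from h import *
to(.618,-.183,.300)
p,d=r.read_camera('scene');cv2.imwrite('pics/scene6.png',cv2.resize(p[180:330,180:380],None,fx=3,fy=3))
W=cloud('scene',d)
m=(np.hypot(W[...,0]-.557,W[...,1]+.0557)<.014)&(W[...,2]<.16)&(cv2.cvtColor(p,cv2.COLOR_BGR2HSV)[...,1]>120)
print(np.percentile(W[m][:,2],[50,95]))
```

```text
t 14.425 p [ 0.5156 -0.1053  0.3408] xang -81.48 zax [ 0.007  -0.0027 -1.    ] F [-0.32 -0.12  0.25] open 0.0003275300152301461
dp [ 0.0919 -0.0895  0.0417]
[0.13555512 0.13678917]
```

View pics/scene6.png

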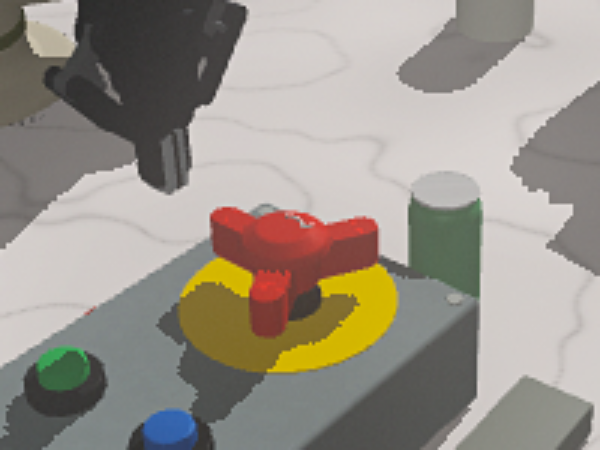

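The head is out and turned back. Next is the blue button.

Emit:
servo_tool(
  dp=[
    [0.015, -0.0145, 0],
    [0.04, -0.039, 0],
    [0.065, -0.063, 0],
    [0.085, -0.082, 0],
    [0.092, -0.0885, 0.01],
    [0.092, -0.0885, 0.025],
    [0.092, -0.0885, 0.035],
    [0.092, -0.0885, 0.035],
  ],
  yaw=[0, 0, 0, 0, 0, 0, 0, 0],
)

```text
t: 15.48
eef_pos: [0.6165, -0.1827, 0.3053]
tcp_rot: [-0.001, 0.758, -0.653, 0.002]
force: [0.5, 0.3, 0.0]
opening: 0.0001
```

Run:
```python
from h import *
to(.617,-.183,.276)
p,d=r.read_camera('scene');cv2.imwrite('pics/scene7.png',cv2.resize(p[200:350,150:350],None,fx=3,fy=3))
p,d=r.read_camera('wrist');cv2.imwrite('pics/wrist7.png',p)
```

```text
t 15.475 p [ 0.6165 -0.1827  0.3053] xang -81.46 zax [ 0.0044 -0.0013 -1.    ] F [0.47 0.25 0.05] open 0.00013933000851069314
dp [ 0.0003 -0.0003  0.0293]
```

View pics/scene7.png

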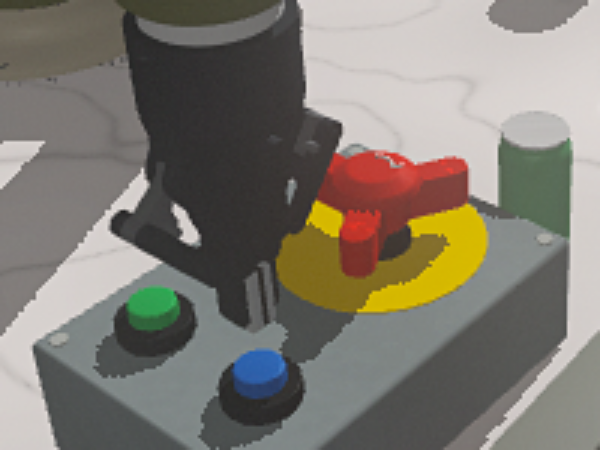

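View pics/wrist7.png

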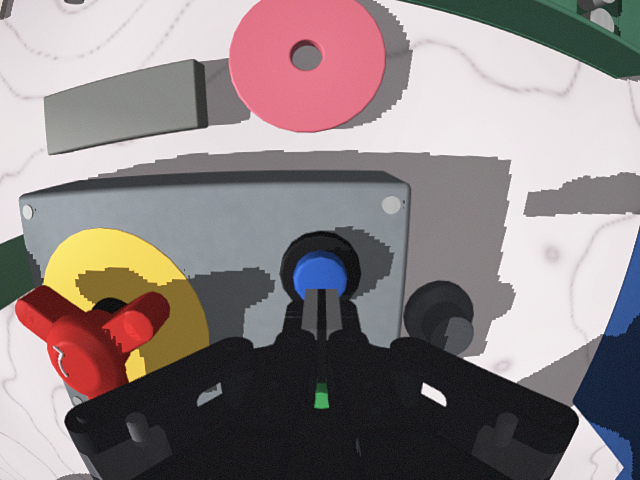

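The tips are centred over the blue button, seen at (320,275) in the wrist view, and green is well behind. Descending.

Emit:
servo_tool(
  dp=[
    [0, 0, 0.006],
    [0, 0, 0.013],
    [0, 0, 0.019],
    [0, 0, 0.024],
    [0, 0, 0.027],
    [0, 0, 0.028],
    [0, 0, 0.028],
  ],
  yaw=[0, 0, 0, 0, 0, 0, 0],
)

```text
t: 16.45
eef_pos: [0.617, -0.183, 0.2787]
tcp_rot: [-0.001, 0.758, -0.653, 0.003]
force: [0.2, 0.7, -1.4]
opening: 0.0001
```

Emit:
servo_tool(
  dp=[
    [0, 0, 0.001],
    [0, 0, 0.002],
    [0, 0, 0.003],
    [0, 0, 0.004],
    [0, 0, 0.005],
    [0, 0, 0.006],
    [0, 0, 0.006],
  ],
  yaw=[0, 0, 0, 0, 0, 0, 0],
)

```text
t: 17.32
eef_pos: [0.6171, -0.183, 0.2728]
tcp_rot: [-0.001, 0.758, -0.653, 0.004]
force: [-1.0, 1.1, 3.3]
opening: -0.0004
```

Emit:
servo_tool(
  dp=[
    [0, 0, 0.001],
    [0, 0, 0.002],
    [0, 0, 0.003],
    [0, 0, 0.004],
    [0, 0, 0.0045],
    [0, 0, 0.0045],
  ],
  yaw=[0, 0, 0, 0, 0, 0],
)

```text
t: 18.08
eef_pos: [0.617, -0.183, 0.2694]
tcp_rot: [-0.001, 0.758, -0.653, 0.004]
force: [-4.3, 0.9, 10.9]
opening: -0.0
```

Emit:
servo_tool(
  dp=[
    [0, 0, 0.001],
    [0, 0, 0.001],
    [0, 0, 0.001],
  ],
  yaw=[0, 0, 0],
)

```text
t: 18.45
eef_pos: [0.6169, -0.1829, 0.2694]
tcp_rot: [-0.001, 0.758, -0.652, 0.004]
force: [-3.7, 1.8, 10.3]
opening: -0.0002
```

Emit:
servo_tool(
  dp=[
    [0, 0, -0.003],
    [0, 0, -0.008],
    [0, 0, -0.015],
    [0, 0, -0.03],
    [0, 0, -0.05],
    [0, 0, -0.07],
    [0, 0, -0.09],
    [0, 0, -0.1],
    [0, 0, -0.1],
    [0, 0, -0.1],
  ],
  yaw=[0, 0, 0, 0, 0, 0, 0, 0, 0, 0],
)

```text
t: 19.7
eef_pos: [0.616, -0.1825, 0.3686]
tcp_rot: [-0.001, 0.758, -0.652, 0.004]
force: [0.2, 0.3, 0.4]
opening: 0.0
```

Run:
```python
from h import *
to(.617,-.183)
d0=np.load('pics/scened.npy')
p,d=r.read_camera('scene');cv2.imwrite('pics/scene8.png',p)
h0=cloud('scene',d0);W=cloud('scene',d);h=cv2.cvtColor(p,cv2.COLOR_BGR2HSV)
for n,c,rad in(('mush',(.557,-.0557),.014),('blue',(.6185,-.183),.011),('green',(.5355,-.1953),.011)):
    for w in(h0,W):
        m=(np.hypot(w[...,0]-c[0],w[...,1]-c[1])<rad)&(w[...,2]<.145)&(h[...,1]>100);print(n,m.sum(),np.median(w[m][:,2]))
p,d=r.read_camera('wrist');cv2.imwrite('pics/wrist8.png',p)
```

```text
t 19.7 p [ 0.616  -0.1825  0.3686] xang -81.46 zax [ 0.0069 -0.0029 -1.    ] F [0.23 0.28 0.36] open 2.745651601637945e-05
dp [ 0.0006 -0.0009  0.    ]
mush 108 0.13569524129163257
mush 107 0.13549733566585437
blue 114 0.10267849586436903
blue 114 0.10260426076984477
green 99 0.10271217961430729
green 97 0.10268855712281755
```

View pics/scene8.png

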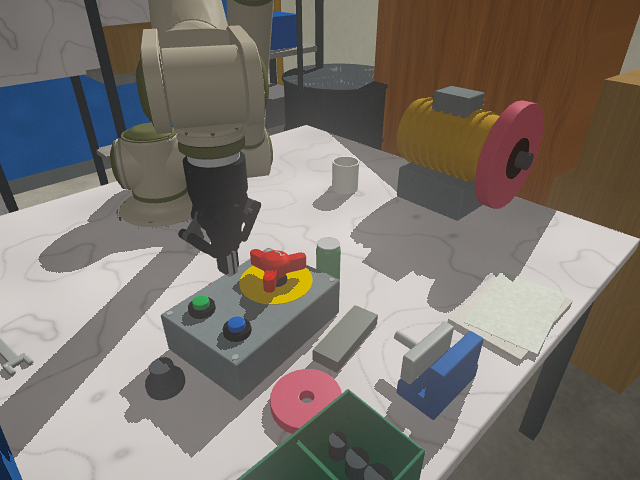

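The mushroom at (277,262) and both buttons, blue (236,325) and green (201,302), are back at their starting heights. The head is untwisted, the bystanders are unmoved, and the gripper is clear.

```bash
python3 -c "
from cell import r
print(r.sign_off())"
```

```text
the job is handed in; nothing more can be done
None
```

I finished the grinder stop check and handed the job in at about 20 s. The sign-off gives no verdict, so what follows rests on my own measurements.

- **Mushroom press:** I pressed it with closed fingertips down to its stop and let go. It stayed latched, with the cap about 7 mm lower and no force on the tool. The force reading peaked at about 11.6 N on first touch and 10.9 N at the stop. Both are above the 3–7 N steady push you gave, but well under the 35 N limit.
- **Twist:** I pushed the lobe nearest the robot sideways with about 3–5 N. The head turned clockwise and sprang out, with the cap top back at 0.1355 m. It turned back to rest when I withdrew the finger.
- **Blue reset:** I pressed it to its stop, at about 11 N, and let it come back.

**Last checks:** The mushroom, blue and green button heights match their starting values within 0.2 mm. The head looks untwisted, the things in the scene camera's view show no movement, and the gripper is clear at near-zero force. I did not touch the green button. I judged the twist and the bystanders by eye, without measuring them. The screwdriver is out of the scene camera's view, so I did not check it again after the start. No check failed or disagreed.

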